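# Check weight onto the scale with tongs

## Task

Check the spring scale: take the tongs out of their holder and with them lift the middle-sized brass check weight off its board and stand it upright on the scale's small raised pan, its whole foot on the pan. Never touch a weight with the gripper; lower the weight gently until you feel the pan take it before you let go, without dropping it or pushing the pan down more than about 5 mm. Then stand the tongs back in their holder, and leave the other two weights in their recesses and the things round about as they are.

Things in the scene. Friction and masses are not known exactly. Their poses are not given: they have to be found in the camera images.
- tongs: Sprung steel tongs, 141 mm long, 120 g, standing tips down in the holder. Origin midway between the tip ends; z runs up the tongs, y is the line along which the two arms close. The arms (14 mm wide along x) hinge 135 mm above the origin; a spring holds them open, tips 38 mm apart inside, 48 mm over the outside. Tips' inner faces: flat rubber, 12 mm wide (x), 14 mm tall.
- tongs_grip (a point): Point in the tongs' middle, 95 mm above the tip ends, axes as the tongs', between ribbed rubber plates (z -26 to +18 mm) on the arms' outsides. Grip across the plates: 36 mm wide when open, 29 mm with the tips 14 mm apart, 25 mm shut. Squeezing shut takes 3 to 7 N; a 30 N grip pinches with about 7 N at the tips. The bow's top is 46 mm above this point.
- holder: Fixed wooden holder, origin on the worktop under its middle. Foot 80 (x) by 100 (y) by 6 mm; on it a pocket, open at the top, 22 mm (x) by 60 mm (y) inside, 4 mm walls, floor at z = 10 mm, rim at z = 66 mm. The tongs stand in it, their y along the holder's y (either way round), tips on its floor.
- weight_middle: The middle-sized of three brass check weights, 100 g: a cylinder 24 mm across and 24 mm high, above it a neck 8 mm across and a round knob 14 mm across, from z = 30 to 38 mm (full height 38 mm). Origin at the centre of its underside, z up.
- weight_small: The small check weight, 50 g: cylinder 19 mm across and 18 mm high, knob 11 mm across, full height 32 mm. Origin at the centre of its underside.
- weight_large: The large check weight, 200 g: cylinder 30 mm across and 32 mm high, knob 17 mm across, full height 46 mm. Origin at the centre of its underside.
- board: Fixed wooden board, 60 (x) by 190 (y) by 14 mm, origin under its centre on the worktop. Three round recesses 37 mm across and 5 mm deep along y at -60, 0 and +60 mm; one weight stands loosely in each (which in which varies), its foot 9 mm above the worktop.
- scale: Fixed spring scale: grey housing 110 by 110 mm, 40 mm high; from its middle rises a column with a round flat steel pan 48 mm across on a ringed stem. Origin on the worktop under its centre, the pan's centre exactly above. The pan's top is anywhere from 89 to 113 mm above the worktop, as the zero nut was left: not reported, to be felt or seen. The column does not give.
- scale_pan (a joint): How far the pan has sunk on its spring (m): 0 unloaded, 2 mm per newton once the load passes 0.2 N, about 0.0016 under the middle weight alone, stop at 0.016.
- jigger: Bystander: steel double cone measure, 45 mm across, 79 mm high. Origin under its centre.
- tamper: Bystander: coffee tamper, 58 mm across, 95 mm high. Origin under its centre.
- spare_chuck: Bystander: stepped steel chuck, 50 mm across, 34 mm high. Origin under its centre.
- seaming_roll: Bystander: steel roll, 36 mm across, 19 mm high. Origin under its centre.
- mug: Bystander: white mug, 80 mm across, 91 mm high. Origin under its centre.
Not all that is in view belongs to the job. What is shaped like the holder but orange or turquoise is not meant.

How it is judged:
By the outcome, as a careful person would: the job done as asked, in the order asked, and still so for the second after the job is handed in, with the robot touching nothing.
It also fails if it takes over 59 s, if anything falls off the work surface, if the arm or the gripper's body presses on something with over 40 N, if the wrist force passes 120 N, or if a joint passes its speed limit or range.

## Robot

A 7-joint arm with a two-finger parallel gripper is mounted at the origin on a cart in front of the work surface, level with it; the furniture and walls round the work are solid. World frame = base frame: x ahead of the robot, y to its left, z up, the work surface at z = 0. Lengths are in m, angles in rad, forces in N, time in s.
With the tool pointing down it reaches from about 0.4 to 0.9 m from the base axis. Payload 5.5 kg.
Tool frame: the origin (TCP) lies at the very end of the fingers, on their centre line; the grasp point (between the pads) lies 19 mm behind it; z points along the fingers, y is the line along which they close (so a half turn about z gives the same grasp; the last joint's range is limited). The gripper opens to 85 mm and grips with 20 to 120 N. Pads are 22 mm wide; open, the fingers measure 114 mm over their backs; the gripper's body (76 mm by 85 mm) begins 54 mm behind the grasp point. The pads swing forward as they close: fully open they stand 13 mm farther back than shut.
Start: joints at [-0.99, 0.501, -0.427, 1.55, 0.221, 1.138, -0.21], TCP at [0.203, 0.617, 0.231] pointing down, gripper open.
Joint ranges: [-2.88, 2.88], [-0.31, 2.03], [-1.54, 1.56], [0.2, 2.42], [-1.41, 4.55], [0.19, 2.02], [-2.57, 2.57]. Speed limits (rad/s): [2.57, 2.57, 3.14, 3.14, 3.14, 3.14, 3.14].

## Interface

Orientations are given as a 3x3 rotation matrix whose columns are the frame's x, y, z axes.
In Python, from station import manip gives the robot as it stands. Calls block until the motion is done:
- manip.goto(position, orientation): joint-space move of the TCP to a pose.
- manip.line_to(position, velocity=0.15, frame=None): straight line of the TCP; frame=None keeps the orientation; velocity is the mean speed in m/s.
- manip.goto_joints(angles): joint-space move.
- manip.set_gripper(opening, strength=None): finger opening in m; strength is the grip in N (None keeps the last); returns when the fingers have stopped.
- manip.wait(seconds).
- manip.inverse_kinematics(position, orientation): joint angles nearest the present ones, or None.
- manip.grab_frame(name): name is "scene" or "side" or "wrist"; returns the picture (384x512x3 uint8, blue, green, red); there is no depth.
- manip.camera_params(name): a dict with "fx", "fy", "cx", "cy" (pixels), "rvec" (rotation vector, rad) and "tvec" (3), from world to camera coordinates, as OpenCV has them; the wrist camera has in their place "tool_from_camera" (4x4, takes a point from camera to tool coordinates, whose origin is the TCP and whose axes are the flange's). Camera axes: x right, y down, z forward; pixel columns grow to the right and rows downward; lengths in m; the calibration is good to about 2 mm. A picture is of the moment at which its call begins: read the wrist's pose just before it. camera_params takes no time and is no camera call.
A pose or a line that the arm cannot do raises manip.MotionError and nothing moves.
- manip.hand_in(): hands the job in; it is judged then, once.
Readings, each from a call of its own:
- manip.get_time_s(): time.
- manip.get_q(): joint angles.
- manip.get_joint_vel(): joint speeds.
- manip.get_joint_efforts(): joint torques, N m.
- manip.get_tcp_pos(): TCP position.
- manip.get_tcp_rot(): TCP orientation.
- manip.get_ft_force(): force on the tool from outside, world axes, zero at the start.
- manip.get_ft_torque(): the same for the moment, N m.
- manip.get_gripper_width(): finger opening in m.
- manip.get_grasp_force(): force on a finger pad.
Only numpy, scipy, OpenCV 4.12 (cv2) and the standard library are available. Lean on these libraries where they do the work, as an engineer would, in place of code of your own. Each camera call takes 0.05 s, during which the arm holds its last target. There are 200 camera calls.

## Working session

There is one attempt and no reset: what is moved stays moved. The work goes in short steps, each a Python script; the robot and the scene stay as the last script left them, time stands still between calls to the robot, and variables do not carry over. Pictures are saved under pics/ and viewed, at most 12 in all, crops included, and the job is handed in when it is done.

```bash
ls; mkdir -p pics
cat > h.py <<'E'
import numpy as np, cv2
from station import manip as m
def cam(n, pose=None):
    c=m.camera_params(n); K=np.array([[c['fx'],0,c['cx']],[0,c['fy'],c['cy']],[0,0,1.]])
    if n=='wrist':
        T=np.array(c['tool_from_camera']); p,R=pose
        Rw=R@T[:3,:3]; o=R@T[:3,3]+p
        return K,Rw,o
    R=cv2.Rodrigues(np.array(c['rvec'],float))[0]; t=np.array(c['tvec'],float).ravel()
    return K,R.T,-R.T@t
def ray(C,px):
    K,R,o=C; d=R@np.linalg.solve(K,[px[0],px[1],1.]); return o,d/np.linalg.norm(d)
def onz(C,px,z):
    o,d=ray(C,px); return o+d*(z-o[2])/d[2]
def proj(C,X):
    K,R,o=C; p=K@(R.T@(np.array(X)-o)); return p[:2]/p[2]
def tri(C1,p1,C2,p2):
    o1,d1=ray(C1,p1);o2,d2=ray(C2,p2)
    s=np.linalg.lstsq(np.c_[d1,-d2],o2-o1,rcond=None)[0]
    a,b=o1+s[0]*d1,o2+s[1]*d2
    return (a+b)/2,np.linalg.norm(a-b)
def pose(): return np.array(m.get_tcp_pos()),np.array(m.get_tcp_rot()).reshape(3,3)
E
python3 - <<'E'
from h import *
P=pose(); print(P, m.get_time_s())
for n in ['scene','side','wrist']:
    im=m.grab_frame(n); cv2.imwrite(f'pics/{n}0.png',im); np.save(f'{n}0.npy',im)
    C=cam(n,P); print(n,C[0][0,0],C[2],C[1][:,2])
a=cv2.imread('pics/scene0.png');b=cv2.imread('pics/side0.png')
cv2.imwrite('pics/s0.png',cv2.resize(a,(800,600),interpolation=cv2.INTER_CUBIC))
cv2.imwrite('pics/d0.png',cv2.resize(b,(800,600),interpolation=cv2.INTER_CUBIC))
E
```

```text
pics
(array([0.20292567, 0.61676215, 0.23023681]), array([[-9.49954774e-01,  3.12386735e-01, -6.74968103e-04],
       [ 3.12387458e-01,  9.49952959e-01, -1.85789856e-03],
       [ 6.08050821e-05, -1.97577118e-03, -9.99998046e-01]])) 0.0
scene 350.7545573624334 [-0.24637484  0.44657567  1.12480072] [ 0.59123281 -0.28096766 -0.75597681]
side 411.809249445055 [0.23165572 1.24709967 1.12943461] [ 0.20060397 -0.73404894 -0.64879134]
wrist 334.20468463453113 [0.12946596 0.64077292 0.37265981] [ 0.28660269 -0.09685802 -0.95314082]
```

View pics/s0.png

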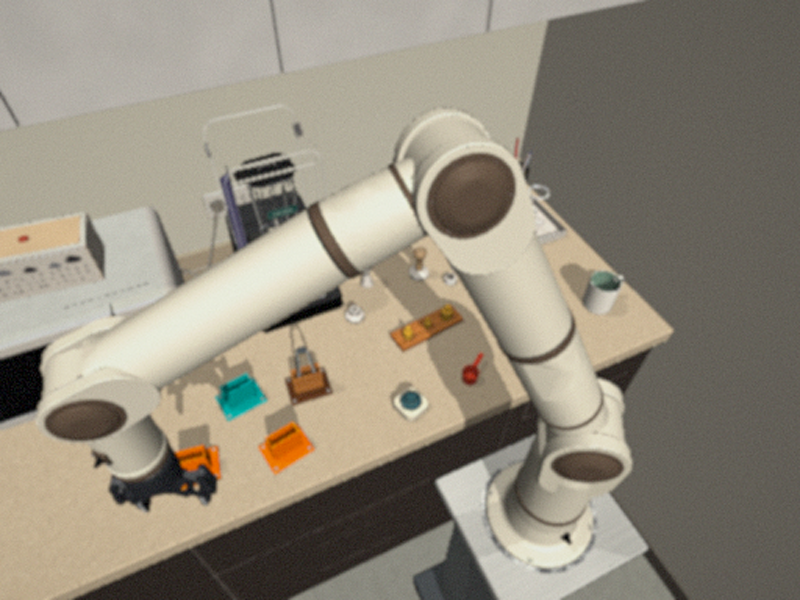

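View pics/d0.png

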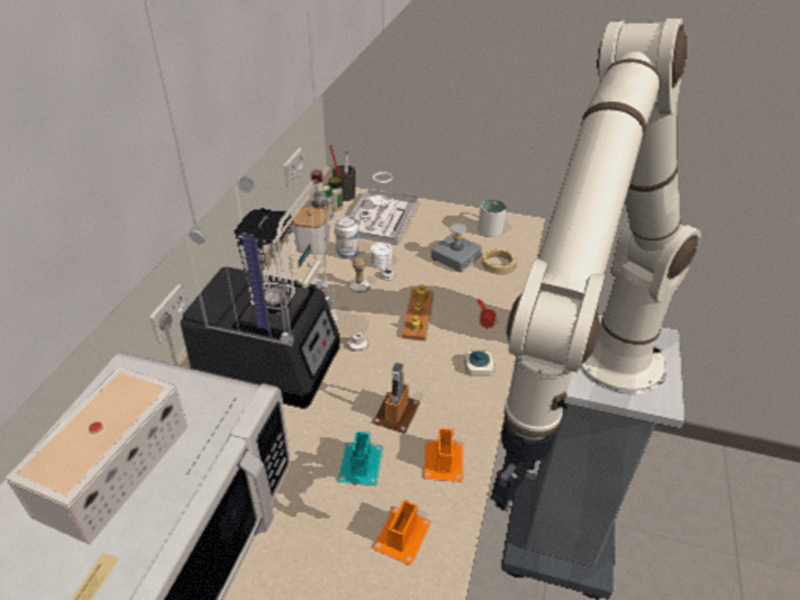

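The side view (800x600) shows the brown holder with the tongs at (397,408), the board with its weights at (418,313), and the grey scale at (457,252) with its pan at (459,232). The arm hides the scale in the scene view.

Run:
```python
from h import *
S=cam('side');k=512/800
for n,p,z in [('holder',(397,412),0),('bow',(398,366),.15),('board',(418,313),.014),('pan',(459,230),.1),('scale',(456,252),.04),('w1',(421,292),.03),('w2',(417,306),.03),('w3',(414,325),.03),('mug',(492,225),0),('chuck?',(357,342),0),('tamper',(360,285),0),('jig',(330,290),0),('red',(487,318),0),('cup',(480,362),0)]:
    print(n,onz(S,np.array(p)*k,z).round(3))
P=pose();C=cam('wrist',P);T=m.camera_params('wrist');print(np.round(T['tool_from_camera'],3))
```

```text
holder [0.478 0.327 0.   ]
bow [0.478 0.328 0.15 ]
board [ 0.515 -0.001  0.014]
pan [ 0.473 -0.29   0.1  ]
scale [ 0.472 -0.265  0.04 ]
w1 [ 0.525 -0.069  0.03 ]
w2 [ 0.521 -0.01   0.03 ]
w3 [0.509 0.065 0.03 ]
mug [ 0.402 -0.499  0.   ]
chuck? [0.638 0.137 0.   ]
tamper [ 0.705 -0.084  0.   ]
jig [ 0.777 -0.038  0.   ]
red [ 0.339 -0.052  0.   ]
cup [0.326 0.115 0.   ]
[[ 0.    -0.953 -0.303  0.077]
 [ 1.     0.001 -0.001 -0.   ]
 [ 0.001 -0.303  0.953 -0.142]
 [ 0.     0.     0.     1.   ]]
```

Run:
```python
from h import *
import pickle
R=np.array([[-1,0,0],[0,1,0],[0,0,-1.]])
D=[]
for p in [(.455,-.285,.26),(.455,-.2,.26),(.50,0,.26),(.465,.325,.28)]:
    m.goto(p,R); P=pose(); D.append((P,m.grab_frame('wrist'))); print(m.get_time_s(),P[0].round(3))
D.append((None,m.grab_frame('side')));D.append((None,m.grab_frame('scene')))
pickle.dump(D,open('D.pkl','wb'))
print(m.get_ft_force())
im=np.vstack([np.hstack([D[0][1],D[1][1]]),np.hstack([D[2][1],D[3][1]])])
cv2.imwrite('pics/m1.png',cv2.resize(im,(800,600),interpolation=cv2.INTER_AREA))
```

```text
3.475 [ 0.455 -0.284  0.26 ]
3.9583 [ 0.455 -0.198  0.26 ]
4.8417 [ 0.5   -0.002  0.26 ]
6.1333 [0.466 0.323 0.28 ]
[-1.68042644 -0.52685245  0.17544722]
```

View pics/m1.png

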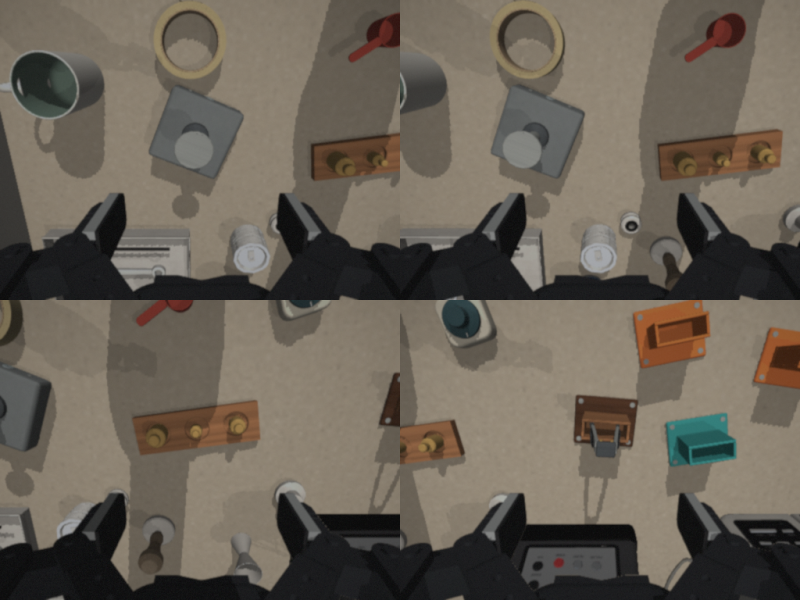

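The wrist mosaic shows four things. The scale's pan is at about (193,150) in the top-left panel and (523,148) in the top-right. The board with three weights is at (197,427) in the bottom-left, and the holder with the tongs at (605,430) in the bottom-right. Next I'll enlarge the crops.

Run:
```python
import pickle,cv2,numpy as np
D=pickle.load(open('D.pkl','rb'))
def c(i,x,y,w,h,s): return cv2.resize(D[i][1][y:y+h,x:x+w],(w*s,h*s),interpolation=cv2.INTER_CUBIC)
a=c(2,165,120,180,80,4)   # board
b=c(3,210,110,110,100,3); d=c(0,180,100,140,100,3)
bot=np.hstack([b,d]); 
im=np.zeros((620,750,3),np.uint8); im[:320,:720]=a; im[320:,:750]=bot
cv2.imwrite('pics/m2.png',im[:600])
```

```text
(no output)
```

View pics/m2.png

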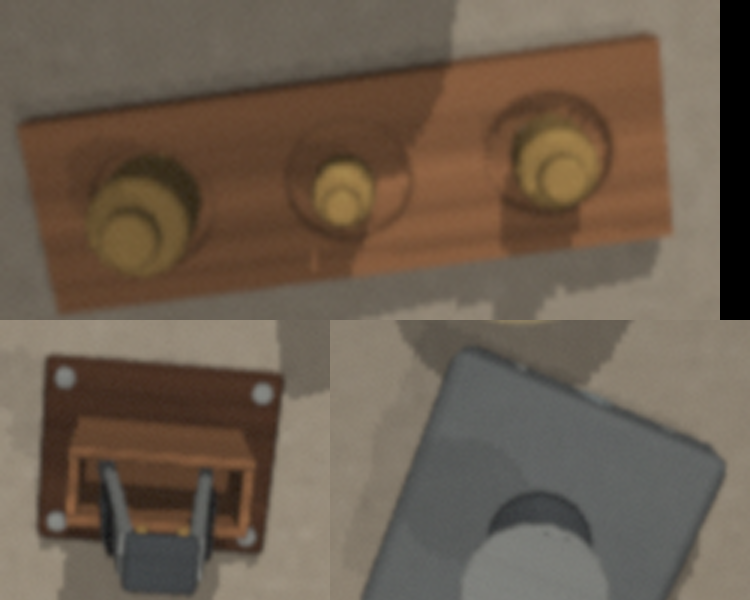

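The crop shows the board's weights from −y to +y as large, small, middle, so the middle-sized one is on the right. Its knob is at crop (565,180). The holder's foot corners are clear and the tongs' bow is at (160,568). Now I'll turn these into positions.

Run:
```python
from h import *
import pickle
D=pickle.load(open('D.pkl','rb'))
W=[cam('wrist',D[i][0]) for i in range(4)]; S=cam('side')
# holder
f=lambda x,y:(x/3+210,(y-320)/3+110)
c=[onz(W[3],f(*p),.006) for p in [(48,357),(282,378),(262,552),(40,538)]]
print('corners',np.round(c,4).tolist(),'centre',np.mean(c,0))
yv=(c[1]-c[0]+c[2]-c[3]);print('yaw y-axis',np.degrees(np.arctan2(-yv[0],yv[1])), np.linalg.norm(yv)/2)
print('bow top',onz(W[3],f(160,569),.151))
# rim corners outer
r=[onz(W[3],f(*p),.066) for p in [(69,455),(255,463),(250,540),(68,526)]];print('rim',np.round(r,4).tolist(),np.mean(r,0))
# weight
g=lambda x,y:(x/4+165,y/4+120)
print('knob',onz(W[2],g(565,180),.047),'cyl',onz(W[2],g(557,166),.033))
bc=[onz(W[2],g(*p),.014) for p in [(22,122),(655,36),(671,234),(62,311)]];print('board',np.mean(bc,0),(bc[1]-bc[0]+bc[2]-bc[3])/2)
# pan
E=[]
for i,seed in [(0,(247,192)),(1,((523-400)*1.28,148*1.28))]:
    im=cv2.GaussianBlur(D[i][1],(3,3),0); mask=np.zeros((386,514),np.uint8)
    cv2.floodFill(im.copy(),mask,tuple(int(v) for v in seed),0,(14,)*3,(14,)*3,4|cv2.FLOODFILL_FIXED_RANGE|cv2.FLOODFILL_MASK_ONLY|(255<<8))
    cs=max(cv2.findContours(mask[1:-1,1:-1],0,1)[0],key=cv2.contourArea); e=cv2.fitEllipse(cs); print(i,e); E.append(np.array(e[0]))
print('pan tri',tri(W[0],E[0],W[1],E[1]))
im=D[4][1]
a=cv2.resize(im[215:285,225:285],(360,420),interpolation=cv2.INTER_CUBIC) # holder x6
b=cv2.resize(im[140:180,265:325],(360,240),interpolation=cv2.INTER_CUBIC)
o=np.zeros((420,720,3),np.uint8);o[:,:360]=a;o[:240,360:]=b;cv2.imwrite('pics/m3.png',o)
for X in [(*onz(W[3],f(160,569),.151)[:2],.151)]: print('bow in side',(proj(S,X)-[225,215])*6)
```

```text
corners [[0.4385, 0.2828, 0.006], [0.4473, 0.3792, 0.006], [0.5229, 0.3735, 0.006], [0.5162, 0.2768, 0.006]] centre [0.4812134  0.32807341 0.006     ]
yaw y-axis -4.582375588301674 0.09686270061947029
bow top [0.4811707  0.32675765 0.151     ]
rim [[0.4664, 0.295, 0.066], [0.4696, 0.3625, 0.066], [0.4988, 0.3615, 0.066], [0.4932, 0.294, 0.066]] [0.48201254 0.32823453 0.066     ]
knob [0.51127409 0.04979705 0.047     ] cyl [0.51068331 0.04942217 0.033     ]
board [ 0.51886934 -0.00965882  0.014     ] [-0.0246269   0.18560789  0.        ]
0 ((247.63250732421875, 191.443603515625), (45.25381088256836, 47.7029914855957), 96.5554428100586)
1 ((155.57493591308594, 191.10693359375), (44.1926383972168, 48.78447723388672), 122.21913146972656)
pan tri (array([ 0.4773052 , -0.294078  ,  0.10625492]), np.float64(0.00017179083893351595))
bow in side [173.22770185 111.03534697]
```

View pics/m3.png

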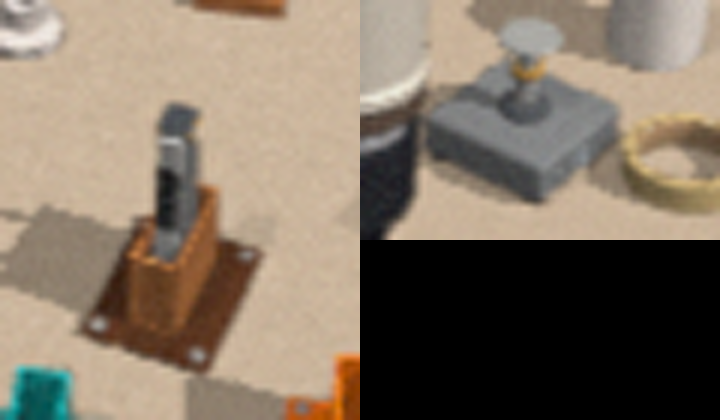

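Both the pan (about z = 0.106) and the tongs agree across the two views. The side view shows the tongs upright in the holder. I'll grasp them.

```bash
cat >> h.py <<'E'
a=np.radians(-4.6); yv=np.array([-np.sin(a),np.cos(a),0]); zv=np.array([0,0,-1.]); RT=np.c_[np.cross(yv,zv),yv,zv]
def fz(n=10):
    v=[]
    for _ in range(n): v.append(m.get_ft_force()); m.wait(.01)
    return np.mean(v,0),np.std(v,0)
E
python3 - <<'E'
from h import *
W=cam('wrist',(np.array([.455,-.284,.26]),np.diag([-1,1,-1.]))); print(tri(W,(247.6,191.4),cam('side'),(293.7,146.2)))
g=np.array([.481,.327,.086])
m.goto(g+[0,0,.10],RT); m.line_to(g,velocity=.12); print(m.get_tcp_pos(),fz())
m.set_gripper(0.0,30); print(m.get_gripper_width(),m.get_grasp_force(),fz())
m.line_to(g+[0,0,.10],velocity=.12); print(m.get_tcp_pos(),m.get_gripper_width(),fz())
m.set_gripper(.0335); m.wait(.3);print(m.get_gripper_width(),m.get_grasp_force(),m.get_time_s())
P=pose();np.save('P1.npy',np.c_[P[1],P[0]])
w=m.grab_frame('wrist');s=m.grab_frame('side');np.save('w1.npy',w)
cv2.imwrite('pics/m4.png',np.hstack([w[150:384,130:380],cv2.resize(s[170:287,200:325],(250,234),interpolation=cv2.INTER_CUBIC)]))
E
```

```text
(array([ 0.47601538, -0.29395759,  0.10319015]), np.float64(0.0033271106816422165))
[0.48173331 0.32744493 0.08693237] (array([-0.2646541 ,  0.08565023, -0.01327216]), array([0.33420628, 0.38367278, 0.81502735]))
0.02558968201639959 29.508895156905055 (array([ 1.52724000e-01, -1.10119017e-03,  5.58546296e+00]), array([0.48299314, 0.33614796, 0.3244763 ]))
[0.48030972 0.32662102 0.18508529] 0.02572004612911411 (array([ 0.1045184 , -0.14587316, -1.27994471]), array([0.44453258, 0.46517095, 0.57064982]))
0.03373357507037559 2.708257311309694 10.0417
```

View pics/m4.png

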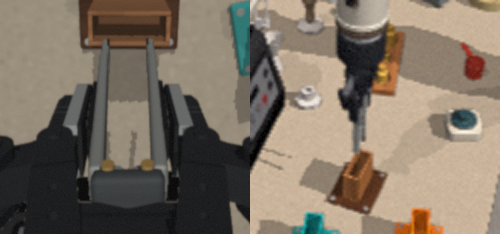

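The tongs are held: −1.28 N matches their weight, and they sit centred in the gripper. Next I'll hover over the middle weight and check alignment.

Run:
```python
from h import *
P0=np.load('P1.npy');W=cam('wrist',(P0[:,3],P0[:,:3]))
for t in (.074,.077,.080):
  for x in (-.003,0,.003): print(t,x,[proj(W,P0[:,3]+P0[:,:3]@np.array([x,y,t])).round(1).tolist() for y in(-.0165,.0165)])
w=np.array([.511,.050,.155])
m.goto([*w[:2],.19],RT); m.line_to([*w[:2],.140],velocity=.1)
m.wait(.1);P=pose();np.save('P2.npy',np.c_[P[1],P[0]]);print(P[0],m.get_time_s())
i=m.grab_frame('wrist');s=m.grab_frame('side');np.save('w2.npy',i)
a=np.load('w1.npy')[170:230,200:310]
z=lambda q,k:cv2.resize(q,None,fx=k,fy=k,interpolation=cv2.INTER_CUBIC)
o=np.zeros((600,800,3),np.uint8)
A=z(i[100:230,200:310],4);o[:520,:440]=A;B=z(s[165:225,235:295],5);o[:300,440:740]=B;o[300:480,440:770]=z(a,3)
cv2.imwrite('pics/m5.png',o)
C=cam('wrist',P)
print('knob proj',proj(C,[.5112,.0498,.047]),'tips',[proj(C,P[0]+P[1]@np.array([0,y,.077])) for y in(-.0165,.0165)])
```

```text
0.074 -0.003 [[234.5, 202.3], [282.4, 202.3]]
0.074 0 [[234.5, 198.2], [282.5, 198.2]]
0.074 0.003 [[234.4, 194.0], [282.6, 194.1]]
0.077 -0.003 [[234.8, 200.8], [282.1, 200.8]]
0.077 0 [[234.7, 196.7], [282.2, 196.7]]
0.077 0.003 [[234.7, 192.6], [282.3, 192.7]]
0.08 -0.003 [[235.1, 199.3], [281.8, 199.3]]
0.08 0 [[235.0, 195.3], [281.9, 195.3]]
0.08 0.003 [[234.9, 191.3], [282.0, 191.3]]
[0.51170369 0.05019108 0.14067041] 11.9667
knob proj [257.79421351 188.51333975] tips [array([234.74471314, 196.72561367]), array([282.16992345, 196.74955178])]
```

View pics/m5.png

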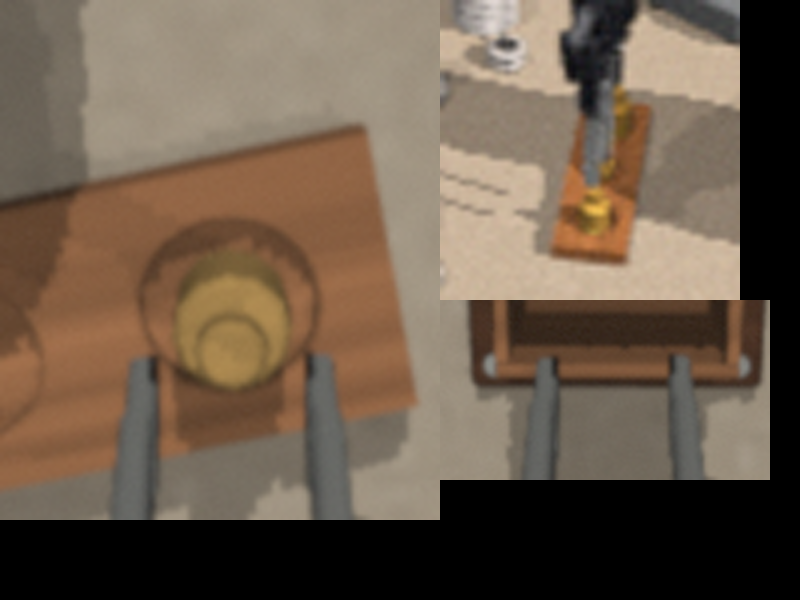

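The tips straddle the knob centrally: inner faces at crop x 157 and 308, knob at 231. Rows match the prediction too, so I'll descend, pinch and lift.

Run:
```python
from h import *
w=np.array([.511,.050])
m.line_to([*w,.113],velocity=.04); print(m.get_tcp_pos(),fz()[0])
m.set_gripper(0.0,30); print(m.get_gripper_width(),m.get_grasp_force(),fz()[0])
m.line_to([*w,.133],velocity=.05); print(m.get_gripper_width(),fz(20)[0])
m.line_to([*w,.23],velocity=.15); m.wait(.2);print(m.get_gripper_width(),fz(20)[0],m.get_tcp_pos(),m.get_time_s())
i=m.grab_frame('wrist');s=m.grab_frame('side')
z=lambda q,k:cv2.resize(q,None,fx=k,fy=k,interpolation=cv2.INTER_CUBIC)
o=np.zeros((520,740,3),np.uint8)
o[:520,:440]=z(i[120:250,200:310],4);o[:420,440:740]=z(s[120:204,235:295],5)
cv2.imwrite('pics/m6.png',o)
```

```text
[0.51113923 0.0499391  0.11303767] [ 0.13085204  0.01394603 -1.24252456]
0.028391547157205828 31.50110363960266 [-0.06371404  0.15680894 -0.0685571 ]
0.028597919803972638 [-0.02681427  0.0837817  -2.32669072]
0.028460153064293146 [ 0.08479883 -0.02260949 -2.10553358] [0.51077361 0.04990702 0.22948903] 15.1583
```

View pics/m6.png

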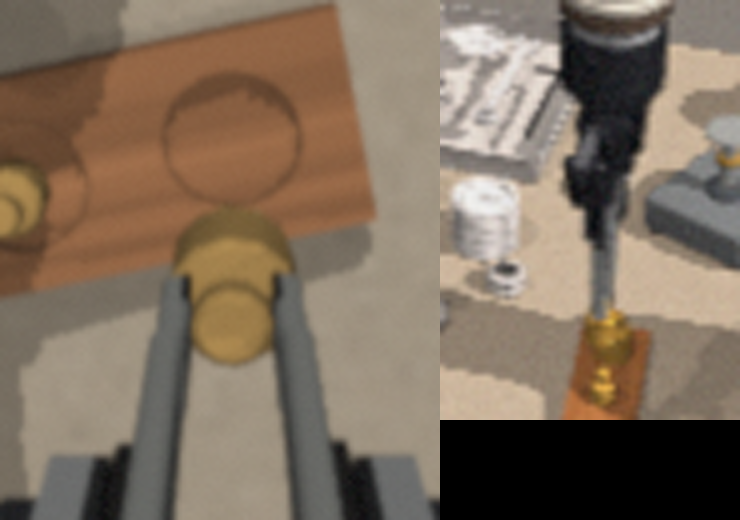

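The weight hangs upright in the tongs. I'll carry it to the scale and lower it until the pan takes it.

Run:
```python
from h import *
c=[.4768,-.294]
m.line_to([*c,.245],velocity=.22); m.line_to([*c,.217],velocity=.06); m.wait(.3)
b=fz(30)[0]; print('base',b,m.get_tcp_pos(),m.get_gripper_width())
z=.217; 
while z>.196:
    z-=.001; m.line_to([*c,z],velocity=.02)
    f=fz(20)[0]; d=f[2]-b[2]; print(round(z,4),round(m.get_tcp_pos()[2],4),d.round(2),f[:2].round(2),round(m.get_time_s(),2))
    if d>.75: break
print(fz(30)[0]-b)
i=m.grab_frame('wrist');s=m.grab_frame('side');np.save('P3.npy',m.get_tcp_pos())
z=lambda q,k:cv2.resize(q,None,fx=k,fy=k,interpolation=cv2.INTER_CUBIC)
o=np.zeros((520,780,3),np.uint8)
o[:520,:480]=z(i[110:240,190:310],4);o[:500,480:780]=z(s[95:195,265:325],5)
cv2.imwrite('pics/m7.png',o)
```

```text
base [ 0.06667114  0.10860008 -2.25128368] [ 0.47685659 -0.29399423  0.21710334] 0.028236002463341358
0.216 0.216 -0.07 [-0.16 -0.04] 18.57
0.215 0.215 0.03 [ 0.16 -0.12] 18.98
0.214 0.214 0.09 [0.2  0.03] 19.4
0.213 0.213 -0.12 [0.1 0. ] 19.82
0.212 0.212 0.17 [ 0.11 -0.04] 20.23
0.211 0.211 0.41 [0.17 0.1 ] 20.65
0.21 0.2101 0.75 [-0.08  0.29] 21.07
[-0.07385473 -0.18983479  0.7967225 ]
```

View pics/m7.png

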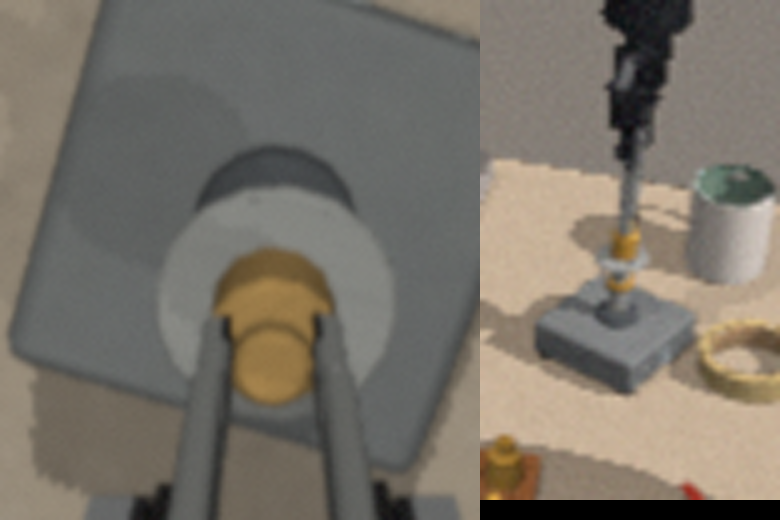

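The pan has taken about 0.8 N and the weight is centred on it. I'll lower it slightly more, open gently and withdraw upwards.

Run:
```python
from h import *
c=[.4768,-.294]
m.line_to([*c,.2095],velocity=.02); print(fz(20)[0])
for w in (.0295,.0305,.032,.0335): m.set_gripper(w); 
m.wait(.2); print(m.get_gripper_width(),fz(20)[0])
m.line_to([*c,.225],velocity=.03); print(fz(15)[0]); m.line_to([*c,.275],velocity=.12); print(m.get_gripper_width(),fz(20)[0],m.get_time_s())
i=m.grab_frame('wrist');s=m.grab_frame('side')
z=lambda q,k:cv2.resize(q,None,fx=k,fy=k,interpolation=cv2.INTER_CUBIC)
o=np.zeros((520,780,3),np.uint8)
o[:520,:480]=z(i[90:220,190:310],4);o[:500,480:780]=z(s[95:195,265:325],5)
cv2.imwrite('pics/m8.png',o)
```

```text
[ 0.31224917 -0.09604936 -1.08399279]
0.0334616788656526 [ 0.0865942   0.22919658 -1.22691321]
[-0.03635869 -0.06851313 -1.32337158]
0.03350132924439148 [ 0.08636319 -0.08143006 -1.4903023 ] 24.5917
```

View pics/m8.png

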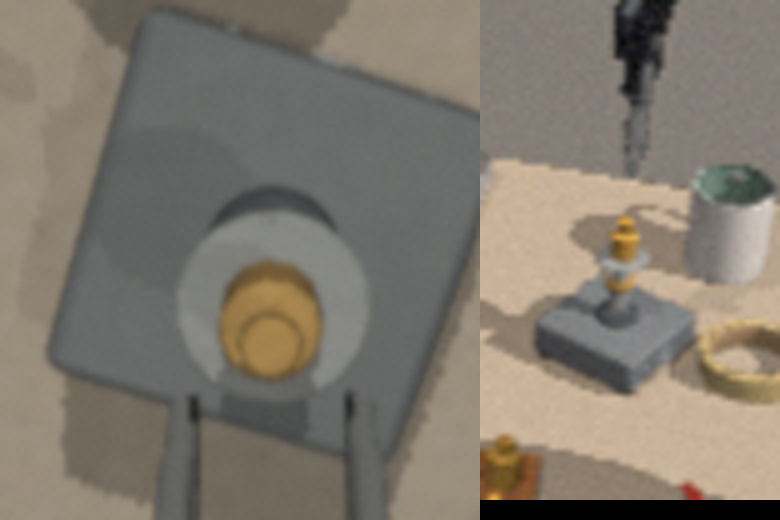

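The weight stands upright in the middle of the pan. Now I'll take the tongs back to the holder.

Run:
```python
from h import *
g=[.4813,.3275]
m.set_gripper(0.0,30)
m.line_to([*g,.275],velocity=.25); m.line_to([*g,.160],velocity=.12); m.wait(.2); b=fz(20)[0]; print('base',b,m.get_tcp_pos(),m.get_gripper_width())
m.line_to([*g,.120],velocity=.08); f=fz()[0];print(f)
if np.abs(f-b).max()<2:
    m.line_to([*g,.093],velocity=.05); z=.093
    while z>.083:
        f=fz()[0]; print(round(z,4),(f-b).round(2))
        if f[2]-b[2]>1: break
        z-=.001; m.line_to([*g,z],velocity=.02)
print(m.get_time_s())
i=m.grab_frame('wrist');s=m.grab_frame('side')
z=lambda q,k:cv2.resize(q,None,fx=k,fy=k,interpolation=cv2.INTER_CUBIC)
o=np.zeros((520,780,3),np.uint8)
o[:520,:480]=z(i[110:240,190:310],4);o[:500,480:780]=z(s[190:290,225:285],5)
cv2.imwrite('pics/m9.png',o)
```

```text
base [-0.02967405 -0.04701132 -1.23375799] [0.48144294 0.32766464 0.1603743 ] 0.025527202244093203
[ 0.16326747 -0.23049377 -1.02083073]
0.093 [0.28 0.   0.13]
0.092 [-0.06 -0.38 -0.13]
0.091 [-0.14 -0.16 -0.14]
0.09 [0.14 0.15 0.17]
0.089 [-0.19  0.16 -0.04]
0.088 [ 0.13  0.13 -0.07]
0.087 [ 0.09 -0.01  0.34]
0.086 [-0.52 -0.42  6.98]
32.8667
```

View pics/m9.png

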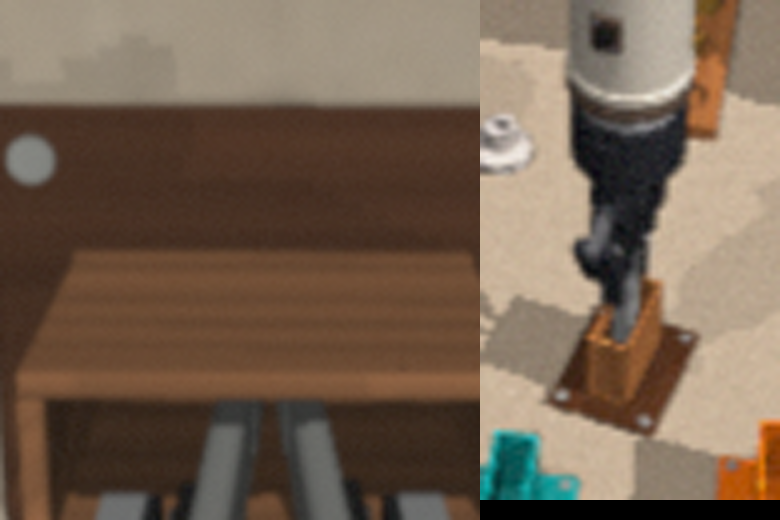

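The tips are on the holder's floor, where contact came at the expected height. I'll release, rise clear and check.

Run:
```python
from h import *
g=[.4813,.3275]
m.line_to([*g,.0867],velocity=.02)
for w in (.029,.033,.037,.05,.085): m.set_gripper(w)
m.wait(.3);print(m.get_gripper_width(),fz()[0])
m.line_to([*g,.2],velocity=.08); m.line_to([*g,.28],velocity=.15); m.wait(.3);print(fz()[0],m.get_time_s())
i=m.grab_frame('wrist');s=m.grab_frame('side')
z=lambda q,k:cv2.resize(q,None,fx=k,fy=k,interpolation=cv2.INTER_CUBIC)
o=np.zeros((520,800,3),np.uint8)
o[:390,:400]=z(i[90:220,190:323],3)[:,:399][:, :400] if 0 else cv2.resize(i[90:220,190:323],(400,390))
o[:500,400:800]=z(s[125:250,220:320],4)
cv2.imwrite('pics/m10.png',o)
```

```text
0.08496027075099619 [-0.1753335   0.16842143  0.26262118]
[ 0.03139688 -0.03157003  0.18086738] 37.6083
```

View pics/m10.png

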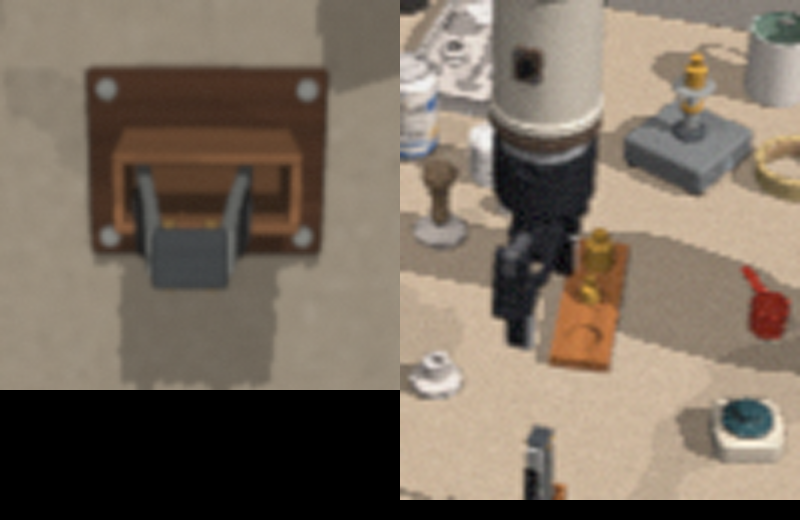

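The tongs are standing in the holder, the weight is upright on the pan, and the other two are in their recesses.

```bash
python3 -c "
from station import manip as m
print(m.hand_in())"
```

```text
the job is handed in; nothing more can be done
None
```

The job is handed in at about 38 s: the middle weight stands upright on the scale's pan, the tongs are back in their holder, the other two weights are still in their recesses, and I saw nothing else moved.

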